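# Push a coated plate out over the front of the drying stage

## Task

The longer of the two coated glass plates on the drying stage is to be put ready for picking up by its glass edge: with the fingertips, push the knob of the stop bolt in front of it outward until the bolt is fully drawn, then push the plate by its back edge along its lane until about 25 mm of it overhangs the front edge of the stage. Only push: do not lift the plate, and do not touch its white coating. Leave the shorter plate untouched with its stop shut, and leave the things standing round about where they are.

Things in the scene. Friction and masses are not known exactly. Their poses are not given: they have to be found in the camera images.
- dryer: Plate drying stage, fixed to the table: a light grey housing, its top an aluminium deck 180 (x) by 200 (y) mm, 70 mm above the table. Origin: on the table under its centre; x points from its front to its back, y to its left, z up. Its front edge (with the control panel below) is at x = -90 mm and faces the robot more or less. Two parallel lanes run along x, centred at y = +28 and y = -28 mm, each 50 mm wide between steel fences 5 mm high; the lanes are open at front and back.
- stop_left (a joint): Stop bolt at the front of the left (+y) lane, a flat steel bar lying across the deck in guides: 0 = shut, its end stands 10 mm into the lane and blocks the plate; 0.016 m = fully drawn, lane clear (clear from 0.012 on). It slides outward, along +y of the stage, against about 1.2 N of friction, and stays where it is left. Starts within 2 mm of shut.
- stop_right (a joint): The same bolt, mirrored, for the right (-y) lane: it slides outward along -y of the stage, 0 = shut, 0.016 m = fully drawn.
- stop_left_knob (a point): Top centre of the upright black knob of the left stop bolt. The knob is a round post 11 mm across; its top is 33.5 mm above the deck. Shut, it stands at x = -81, y = +70.5 mm of the stage. Steel guide bridges beside it (centred 8.5 mm to the inner side and 24.5 mm to the outer side of the shut knob) reach 11.6 mm above the deck, so push it more than 13 mm above the deck.
- stop_right_knob (a point): The same point on the right stop bolt; shut, it stands at x = -81, y = -70.5 mm of the stage.
- plate_long: The longer coated plate, loose: glass 110 x 46 x 5 mm (x along the lane), 0.07 to 0.13 kg, lying in one of the two lanes (which one varies), with 2 mm of play at each side. Origin: centre of its underside; x towards the back of the stage. Its upper face carries a white coating 98 x 36 mm, 1 mm proud, which leaves a bare glass rim of 6 mm at each end and 5 mm at each side.
- plate_long_front (a point): Middle of the front end face of the longer plate (half-way up its 5 mm), 55 mm in front of its centre.
- plate_long_rear (a point): Middle of the back end face of the longer plate, 55 mm behind its centre: the face to push on. At least 25 mm of bare deck lies behind it, at deck height.
- coat_long: The white coating on the longer plate. Origin at the centre of the plate's underside.
- plate_short: The shorter coated plate, glass 78 x 46 x 5 mm, loose in the other lane; to be left alone. Origin: centre of its underside.
- orange_jar: Small jar with an orange cap, 41 mm across, 53 mm high; a bystander. Origin under its centre.
- reagent_bottle: Small white bottle, 50 mm across, 100 mm high; a bystander. Origin under its centre.
- spare_tube: Sample tube with a green cap, 41 mm across, 94 mm high, standing on the table; a bystander. Origin under its centre.

How it is judged:
By the outcome, as a careful person would: the job done as asked, in the order asked, and still so for the second after the job is handed in, with the robot touching nothing.
It also fails if it takes over 42 s, if anything falls off the work surface, if the arm or the gripper's body presses on something with over 40 N, if the wrist force passes 120 N, or if a joint passes its speed limit or range.

## Robot

A 6-joint arm with a two-finger parallel gripper is mounted at the origin on a cart in front of the work surface, level with it; the furniture and walls round the work are solid. World frame = base frame: x ahead of the robot, y to its left, z up, the work surface at z = 0. Lengths are in mm, angles in rad, forces in N, time in s.
With the tool pointing down it reaches from about 300 to 950 mm from the base axis. Payload 3.1 kg.
Tool frame: the origin (TCP) lies at the very end of the fingers, on their centre line; the grasp point (between the pads) lies 19 mm behind it (ctrl.hold_point_z is the distance from the TCP to the grasp point, in mm); z points along the fingers, y is the direction in which the jaws open and shut (so a half turn about z gives the same grasp; the last joint's range is limited). The gripper opens to 85 mm and grips with 20 to 120 N. Pads are 22 mm wide; open, the fingers measure 114 mm over their backs; the gripper's body (76 mm by 85 mm) begins 54 mm behind the grasp point. The pads swing forward as they close: fully open they stand 13 mm farther back than shut.
Start: joints at [1.182, 0.308, 1.634, -0, 1.2, -0.07], TCP at [195.918, 593.505, 231.272] pointing down, gripper open.
Joint ranges: [-3.06, 3.06], [-0.79, 1.96], [0.05, 2.63], [-1.19, 4.34], [0.05, 2.64], [-2.94, 2.94]. Speed limits (rad/s): [2.79, 2.79, 3.14, 3.14, 3.14, 3.14].

## Interface

Orientations are given as a unit quaternion [x, y, z, w].
In Python, from cell import ctrl, cams, workorder, spotter gives the robot as it stands.
- The arm moves only by the tool carry_out, never from a script. Its argument "plan" is one flat list of numbers, 7 for each row, row after row: the closure, from 0 (fully open) to 1 (shut), then the shift along the tool's x, y, z in units of 25 mm (1.0 is 25 mm), then the turn, a rotation vector about the tool's x, y, z in degrees. A call has 1 to 12 rows; each row is the pose to reach, as a shift and turn from the pose commanded when the call began, along the tool's axes at that moment; what a row does not reach only later rows make up. A row lasts 1/8 s, in which the tool goes at most 62.5 mm and 10.7 degrees, less where a joint would pass 70% of its speed; a pose out of reach is approached as far as the arm can. A call with a gripper value outside its range is refused whole. The fingers move at their own pace and stop on an object; "squeeze" is the grip in N (left out, the last holds). Time passes only in rows, so rows that repeat a pose let the fingers close. It gives the time, the measured TCP pose, the force and the opening at its end, in the units of the state.
- ctrl.get_obs(): the state, without advancing time (a new reading comes with each control period).
- cams.capture(name): name is "scene" or "top"; returns the picture (400x640x3 uint8, red, green, blue); there is no depth.
- cams.get_calibration(name): a dict with "K" (3x3 intrinsics, pixels), "R" (3x3) and "t" (3): a world point X has camera coordinates R X + t. Camera axes: x right, y down, z forward; pixel columns grow to the right and rows downward; lengths in mm; the calibration is good to about 2 mm. A picture is of the moment at which its call begins. get_calibration takes no time and is no camera call.
- workorder.sign_off(): hands the job in, once; it reports no verdict.
Trained networks look in the newest picture that a camera, given by its name, has taken for a name from the list of things; names that differ only in an ending like _2 or _b are one class to them, and where a whole thing is asked for, a point or a joint stands for the part that bears it (a point fixed in the world has none). Each returns a list of dicts, best first, with "score" (0 to 1); they miss things now and then, are a little off and sometimes report something else, mostly with a low value. They report only what shows in the picture. A call takes as long as a camera call.
- spotter.cut_out(camera, query): "pixels" (400x640 bool, what is visible of it).
- spotter.mark_of(camera, query): "point" ([x, y, z] in mm, in world coordinates, good to about 4 mm: a listed point, or the origin of a listed thing).
The state is a dict: "clock": time; "joints": joint angles; "dq": joint speeds; "tau": joint torques, N m; "ee_pos": TCP position; "ee_rot": TCP orientation; "force": force on the tool from outside, world axes, zero at the start; "wrist_torque": the same for the moment, N m; "finger_gap": finger opening in mm.
Only numpy, scipy, OpenCV 4.12 (cv2) and the standard library are available. Lean on these libraries where they do the work, as an engineer would, in place of code of your own. Each camera call takes 0.05 s, during which the arm holds its last target.

## Working session

There is one attempt and no reset: what is moved stays moved. The work goes in short steps, Python scripts to look and compute and a tool call to move; the robot and the scene stay as the last step left them, time stands still between calls to the robot, and variables do not carry over. Pictures are saved under pics/ and viewed, and the job is handed in when it is done.

Besides the shell and the picture viewer there is one more tool, called as name(argument=value, ...) on one line, values as JSON. carry_out: Moves the arm, as the interface text tells. Its arguments: {"type":"object","properties":{"plan":{"type":"array","items":{"type":"number"}},"squeeze":{"type":"number"}},"required":["plan"]}

```bash
mkdir -p pics; ls; cat > h.py <<'E'
import numpy as np, cv2
from cell import ctrl, cams, workorder, spotter
def snap(n,f):
    im=cams.capture(n); cv2.imwrite(f'pics/{f}.png',im[:,:,::-1]); return im
def proj(n,X):
    c=cams.get_calibration(n); X=np.atleast_2d(X); p=(np.array(c['R'])@X.T).T+np.array(c['t']); q=(np.array(c['K'])@p.T).T; return q[:,:2]/q[:,2:]
def unproj(n,uv,z):
    c=cams.get_calibration(n); K,R,t=[np.array(c[k]) for k in 'KRt']; o=-R.T@t.ravel()
    d=R.T@np.linalg.inv(K)@np.array([uv[0],uv[1],1.]); return o+d*(z-o[2])/d[2]
E
python3 - <<'E'
from h import *
o=ctrl.get_obs(); print(o)
for n in ('scene','top'):
    snap(n,n+'0')
    c=cams.get_calibration(n); print(n,-np.array(c['R']).T@np.array(c['t']).ravel())
    for q in ['dryer','stop_left_knob','stop_right_knob','plate_long_front','plate_long_rear','plate_long','plate_short','orange_jar','reagent_bottle','spare_tube']:
        print(q,[(np.round(r['point'],1),round(r['score'],2)) for r in spotter.mark_of(n,q)][:2])
E
```

```text
pics
{'clock': 0.0, 'joints': array([ 1.18230844e+00,  3.09036103e-01,  1.63519039e+00, -3.06895263e-05,
        1.19973239e+00, -6.97380391e-02]), 'dq': array([ 0.00080169, -0.00173255, -0.00095863, -0.00027082, -0.00108026,
        0.00013142]), 'tau': array([-1.40288216e-04, -4.15231133e+01, -2.76671630e+01, -2.05426306e-05,
        9.87448700e-03,  6.39655624e-06]), 'ee_pos': array([195.60176173, 592.72249745, 230.02591112]), 'ee_rot': array([ 1.58695463e-01,  9.87326871e-01, -1.15544183e-03, -2.54780769e-04]), 'force': array([ 0.38965862,  0.43915245, -0.68321662]), 'wrist_torque': array([ 0.04658244,  0.00552308, -0.01536377]), 'finger_gap': 85.3738183592716}
scene [ 132.80119158 -424.07661003  488.71449763]
dryer [(array([5.249e+02, 3.123e+02, 2.000e-01]), 0.57)]
stop_left_knob [(array([420.1, 345.1, 102.4]), 0.71)]
stop_right_knob [(array([484.3, 210.2, 100.8]), 0.6)]
plate_long_front [(array([469. , 317.4,  71.9]), 0.75)]
plate_long_rear [(array([560.4, 362.1,  71.2]), 0.56)]
plate_long [(array([518. , 336.8,  72.3]), 0.81)]
plate_short [(array([530.3, 278.2,  69.4]), 0.94), (array([417.3, 342.3, 104.5]), 0.28)]
orange_jar [(array([316.7, 320.9,   1.5]), 0.73)]
reagent_bottle [(array([709.7, 292.4,  -4.8]), 0.59)]
spare_tube [(array([ 6.655e+02,  1.913e+02, -2.000e-01]), 0.68)]
top [357.21392136 255.1528598  941.05148557]
dryer [(array([ 5.256e+02,  3.099e+02, -2.000e-01]), 0.76)]
stop_left_knob [(array([427.5, 344.1, 105.5]), 0.62)]
stop_right_knob [(array([477.8, 213.1, 105.6]), 0.66)]
plate_long_front [(array([473.2, 311.7,  73. ]), 0.64)]
plate_long_rear [(array([565.4, 364.3,  70.6]), 0.93)]
plate_long [(array([518.7, 335.2,  65.2]), 0.97)]
plate_short [(array([525.3, 279.3,  69.2]), 0.67)]
orange_jar [(array([314.3, 322.5,   0.7]), 0.68)]
reagent_bottle [(array([711.2, 294. ,  -2.2]), 0.65)]
spare_tube [(array([ 6.570e+02,  1.922e+02, -1.000e-01]), 0.8)]
```

View pics/top0.png

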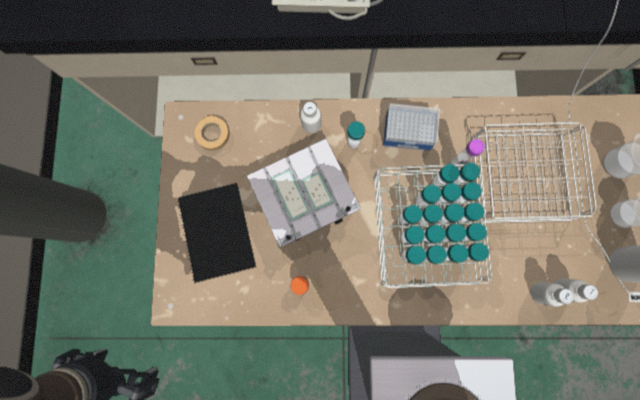

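View pics/scene0.png

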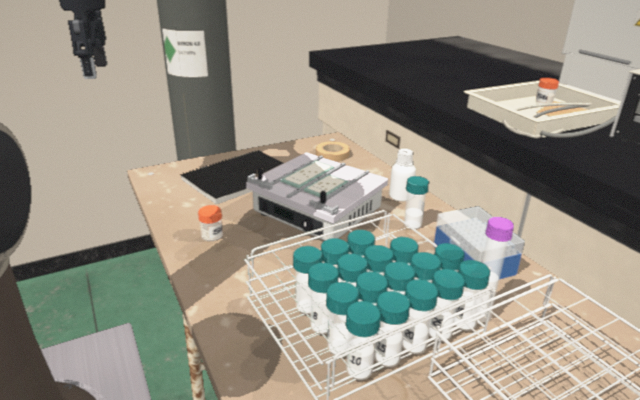

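```bash
python3 - <<'E'
from h import *
im=cv2.imread('pics/top0.png'); c=im[130:260,235:375]; cv2.imwrite('pics/topz.png',cv2.resize(c,None,fx=5.6,fy=4.5,interpolation=cv2.INTER_CUBIC) if 0 else cv2.resize(c,None,fx=4.5,fy=4.5,interpolation=cv2.INTER_CUBIC))
im=cv2.imread('pics/scene0.png'); c=im[135:245,235:400]; cv2.imwrite('pics/scz.png',cv2.resize(c,None,fx=4.5,fy=4.5,interpolation=cv2.INTER_CUBIC))
E
```

```text
(no output)
```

View pics/topz.png

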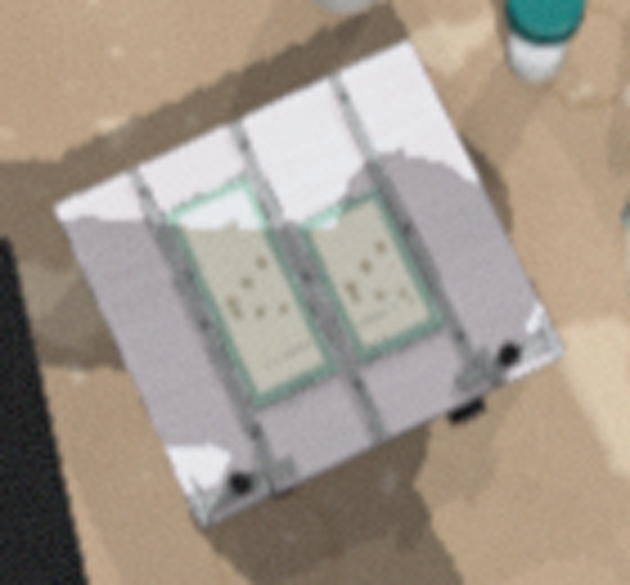

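View pics/scz.png

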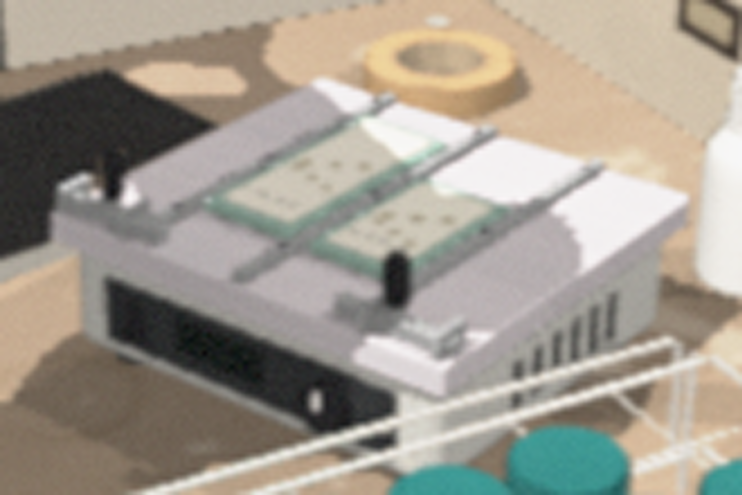

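```bash
cat >> h.py <<'E'
from scipy.optimize import least_squares
def s2w(p,P):
    x,y,a=P; p=np.atleast_2d(p).astype(float); c,s=np.cos(a),np.sin(a)
    return np.c_[x+c*p[:,0]-s*p[:,1], y+s*p[:,0]+c*p[:,1], p[:,2]]
def w2s(p,P):
    x,y,a=P; p=np.atleast_2d(p); c,s=np.cos(a),np.sin(a); d=p[:,:2]-[x,y]
    return np.c_[c*d[:,0]+s*d[:,1], -s*d[:,0]+c*d[:,1], p[:,2]]
E
python3 - <<'E'
from h import *
C=np.array([[90,100,70],[90,-100,70],[-90,-100,70],[-90,100,70]])
t=(np.array([[55,208],[408,42],[563,352],[205,522]])+.5)/4.5-.5+[235,130]
s=(np.array([[320,80],[687,203],[443,390],[52,212]])+.5)/4.5-.5+[235,135]
def f(P,w): 
    r=[]
    if 't' in w:r.append(proj('top',s2w(C,P))-t)
    if 's' in w:r.append(proj('scene',s2w(C,P))-s)
    return np.concatenate(r).ravel()
for w in ('t','s','ts'):
    r=least_squares(f,[525,311,.4],args=(w,)); print(w,r.x,np.degrees(r.x[2]),np.round(r.fun,1))
P=r.x
def tz(u,v,z): return w2s(unproj('top',(np.array([u,v])+.5)/4.5-.5+[235,130],z),P)[0]
def sz(u,v,z): return w2s(unproj('scene',(np.array([u,v])+.5)/4.5-.5+[235,135],z),P)[0]
print('plate top corners',[np.round(tz(*p,75)) for p in [(170,217),(248,180),(335,372),(258,405)]])
print('plate sc corners',[np.round(sz(*p,75)) for p in [(360,117),(447,147),(293,230),(208,202)]])
print('knobs',tz(240,484,103),tz(509,354,103),sz(112,150,103.5),sz(397,255,103.5))
for n,p in dict(jar=(315,322,0),bot=(710,293,0),tube=(660,192,0)).items(): print(n,w2s(p,P))
print('knob w',s2w([-81,70.5,103],P),'rear',s2w([[55,28,70],[80,28,70]],P))
print(proj('top',[[195,592,230]]))
E
```

```text
t [5.23971579e+02 3.11270835e+02 4.44147892e-01] 25.447799668519185 [-0.4 -0.5  0.2 -0.8  0.9 -0.1 -0.7  1.3]
s [5.20134678e+02 3.04722063e+02 4.35061343e-01] 24.927178809689906 [ 0.2  0.8  1.4  0.4 -0.4 -2.6 -1.1  1.7]
ts [5.22885847e+02 3.09685413e+02 4.39746678e-01] 25.195628698668408 [ 0.3 -0.3  1.1 -0.3  1.6  0.6 -0.2  1.7  0.  -0.3  1.  -1.1 -0.1 -4.5
 -0.6  0.5]
plate top corners [array([59., 50., 75.]), array([59.,  7., 75.]), array([-48.,   9.,  75.]), array([-46.,  50.,  75.])]
plate sc corners [array([59., 52., 75.]), array([58.,  4., 75.]), array([-45.,   6.,  75.]), array([-48.,  50.,  75.])]
knobs [-81.01920043  72.65009449 103.        ] [-80.2241822  -69.33745095 103.        ] [-79.4130509   72.67427029 103.5       ] [-79.71559236 -70.71120393 103.5       ]
jar [[-182.86504473   99.64210937    0.        ]]
bot [[162.20887375 -94.75436895   0.        ]]
tube [[  73.96916101 -164.859669      0.        ]]
knob w [[419.57965181 338.99547895 103.        ]] rear [[560.7332344  358.43554381  70.        ]
 [583.35472275 369.07830026  70.        ]]
[[135.14630327 361.73802012]]
```

```bash
cat >> h.py <<'E'
from scipy.spatial.transform import Rotation as Ro
P=(523.5,310.8,np.radians(25.35))
def to(sp,az=None):
    o=ctrl.get_obs(); R=Ro.from_quat(o['ee_rot']); p=o['ee_pos']
    tgt=s2w(sp,P)[0]; m=R.as_matrix()
    print('t',o['clock'],'stage now',np.round(w2s(p,P)[0],2),'F',np.round(w2s(np.r_[o['force'][:2]+np.array(P[:2]),o['force'][2]],P)[0],2),'gap',round(o['finger_gap'],1),'az_y',np.degrees(np.arctan2(m[1,1],m[0,1])).round(2),'tilt',np.round(m[:,2],3))
    print('target w',tgt.round(1),'shift/25',np.round(R.inv().apply(tgt-p)/25,3))
    if az is not None:
        a=np.radians(az); Rt=Ro.from_matrix(np.array([[-np.sin(-0)*0+np.sin(a),np.cos(a),0],[-np.cos(a),np.sin(a),0],[0,0,-1]]))
        Rt=Ro.from_matrix(np.c_[[ -np.sin(a),np.cos(a),0],[np.cos(a),np.sin(a),0],[0,0,-1]])
        print('turn',np.degrees((R.inv()*Rt).as_rotvec()).round(2))
E
python3 -c "
from h import *
to([-81,40,130],25.35)"
```

```text
t 1.1 stage now [-175.01  395.74  231.26] F [0.67 0.84 0.27] gap 85.2 az_y 71.74 tilt [-0. -0. -1.]
target w [433.2 312.3 130. ] shift/25 [-12.538  -7.708   4.05 ]Traceback (most recent call last):
  File "<string>", line 3, in <module>
    to([-81,40,130],25.35)
    ~~^^^^^^^^^^^^^^^^^^^^
  File "h.py", line 25, in to
    a=np.radians(az); Rt=Ro.from_matrix(np.array([[-np.sin(-0)*0+np.sin(a),np.cos(a),0],[-np.cos(a),np.sin(a),0],[0,0,-1]]))
                         ~~~~~~~~~~~~~~^^^^^^^^^^^^^^^^^^^^^^^^^^^^^^^^^^^^^^^^^^^^^^^^^^^^^^^^^^^^^^^^^^^^^^^^^^^^^^^^^^^^^
  File "scipy/spatial/transform/_rotation.pyx", line 1143, in scipy.spatial.transform._rotation.Rotation.from_matrix
ValueError: Non-positive determinant (left-handed or null coordinate frame) in rotation matrix 0: [[ 0.42814666  0.90370927  0.        ]
 [-0.90370927  0.42814666  0.        ]
 [ 0.          0.         -1.        ]].
```

```bash
sed -i '/np.sin(-0)/s/; Rt=.*//' h.py; python3 -c "
from h import *
to([-81,40,130],25.35)"
```

```text
t 1.1 stage now [-175.01  395.74  231.26] F [0.67 0.84 0.27] gap 85.2 az_y 71.74 tilt [-0. -0. -1.]
target w [433.2 312.3 130. ] shift/25 [-12.538  -7.708   4.05 ]
turn [-0.   -0.   46.39]
```

carry_out(plan=[1, -2, -1.2, 0, 0, 0, 8, 1, -4, -2.5, 0, 0, 0, 16, 1, -6, -3.7, 0, 0, 0, 24, 1, -8, -4.9, 0, 0, 0, 32, 1, -10, -6.2, 0, 0, 0, 40, 1, -12, -7.4, 0, 0, 0, 46.4, 1, -12.54, -7.71, 1, 0, 0, 46.4, 1, -12.54, -7.71, 2.4, 0, 0, 46.4, 1, -12.54, -7.71, 4, 0, 0, 46.4, 1, -12.54, -7.71, 4, 0, 0, 46.4], squeeze=30)

```text
clock: 2.35
ee_pos: [430.4, 310.3, 128.1]
ee_rot: [0.535, 0.845, -0.004, -0.002]
force: [0.2, 0.6, 0.5]
finger_gap: -0.0
```

```bash
python3 -c "
from h import *
to([-81,40,88],25.35)
for n in ('top','scene'):
    im=snap(n,n+'1')
    x,y=(235,130) if n=='top' else (215,60)
    c=im[y:y+(130 if n=='top' else 185),x:x+(140 if n=='top' else 185)]
    cv2.imwrite(f'pics/{n}1z.png',cv2.resize(c[:,:,::-1],None,fx=4.5 if n=='top' else 3.2,fy=4.5 if n=='top' else 3.2,interpolation=cv2.INTER_CUBIC))
"
```

```text
t 2.35 stage now [-84.33  39.43 128.11] F [0.43 0.46 0.5 ] gap -0.0 az_y 25.32 tilt [-0.007 -0.004 -1.   ]
target w [433.2 312.3  88. ] shift/25 [0.024 0.146 1.603]
turn [-0.47  0.05 -0.03]
```

View pics/top1z.png

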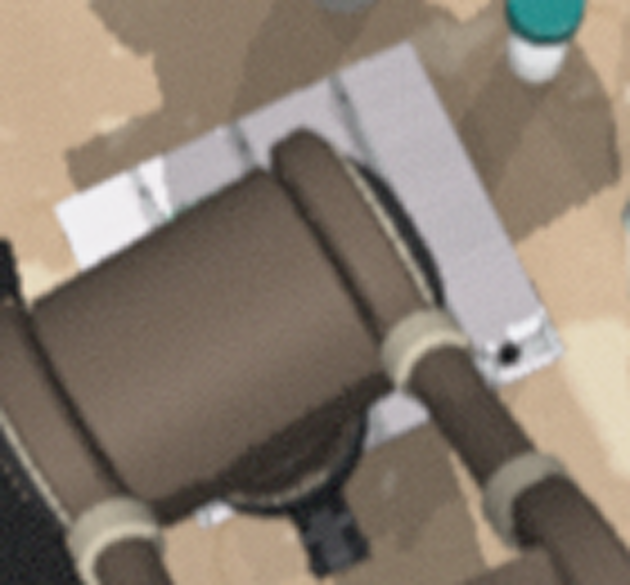

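View pics/scene1z.png

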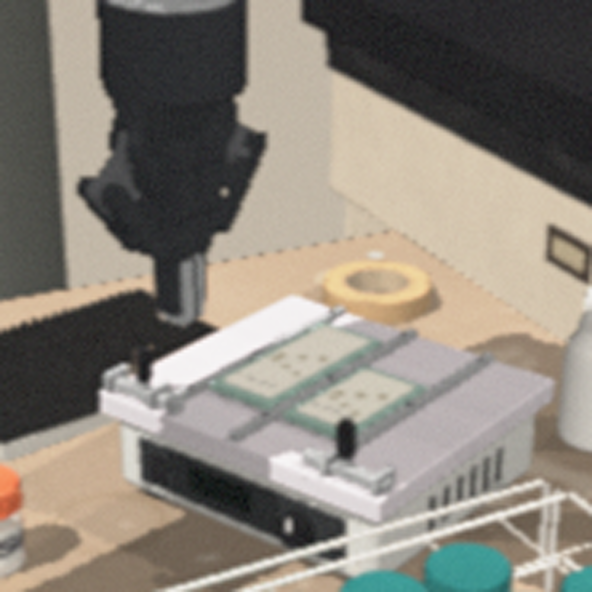

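```bash
python3 -c "
from h import *
to([-81,40,88],25.35)
o=ctrl.get_obs(); print(proj('scene',o['ee_pos']), 'vs', 215+180/3.2,60+320/3.2)
"
```

```text
t 2.45 stage now [-80.54  40.05 131.92] F [-0.52 -0.37  0.86] gap -0.3 az_y 25.34 tilt [ 0.  0. -1.]
target w [433.2 312.3  88. ] shift/25 [-0.002 -0.019  1.757]
turn [ 0.02 -0.   -0.01]
[[272.2052136  158.22478059]] vs 271.25 160.0
```

carry_out(plan=[1, 0, 0, 0.9, 0, 0, 0, 1, 0, 0, 1.7, 0, 0, 0, 1, 0, 0, 1.7, 0, 0, 0, 1, 0.2, 0, 1.7, 0, 0, 0, 1, 0.4, 0, 1.7, 0, 0, 0, 1, 0.5, 0, 1.7, 0, 0, 0, 1, 0.6, 0, 1.7, 0, 0, 0, 1, 0.7, 0, 1.7, 0, 0, 0, 1, 0.8, 0, 1.7, 0, 0, 0, 1, 0.9, 0, 1.7, 0, 0, 0, 1, 1.0, 0, 1.7, 0, 0, 0, 1, 1.0, 0, 1.7, 0, 0, 0])

```text
clock: 3.95
ee_pos: [422.3, 335.0, 88.7]
ee_rot: [0.535, 0.845, 0.0, -0.0]
force: [-0.2, -0.3, -0.2]
finger_gap: 0.1
```

```bash
python3 -c "
from h import *
to([-81,70,88],25.35)
im=snap('scene','s2'); cv2.imwrite('pics/s2z.png',cv2.resize(im[100:240,225:385,::-1],None,fx=4,fy=4,interpolation=cv2.INTER_CUBIC))
to([-81,70,88],25.35)
"
```

```text
t 3.95 stage now [-81.07  65.23  88.69] F [-0.36 -0.2  -0.24] gap 0.1 az_y 25.33 tilt [-0.  0. -1.]
target w [420.3 339.4  88. ] shift/25 [0.191 0.003 0.027]
turn [-0.01 -0.02 -0.02]
t 4.0 stage now [-81.27  65.17  88.58] F [-1.14  0.8   0.8 ] gap -0.1 az_y 25.33 tilt [-0.001  0.    -1.   ]
target w [420.3 339.4  88. ] shift/25 [0.193 0.011 0.023]
turn [-0.03 -0.02 -0.02]
```

View pics/s2z.png

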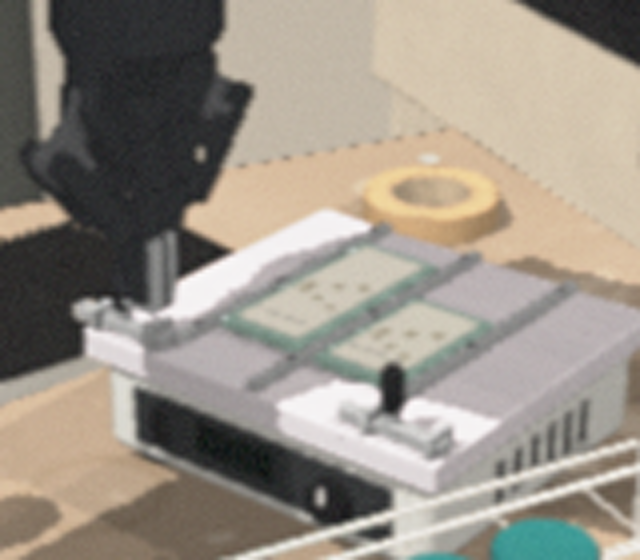

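carry_out(plan=[1, 0.08, 0, 0, 0, 0, 0, 1, 0.14, 0, 0, 0, 0, 0, 1, 0.2, 0, 0, 0, 0, 0, 1, 0.2, 0, 0, 0, 0, 0])

```text
clock: 4.5
ee_pos: [420.4, 338.6, 88.6]
ee_rot: [0.535, 0.845, -0.001, 0.0]
force: [1.7, -4.3, -0.1]
finger_gap: -0.0
```

carry_out(plan=[1, 0.04, 0, 0, 0, 0, 0, 1, 0.04, 0, 0, 0, 0, 0])

```text
clock: 4.75
ee_pos: [420.3, 338.7, 88.6]
ee_rot: [0.534, 0.845, -0.001, 0.001]
force: [3.5, -6.9, 0.7]
finger_gap: -0.0
```

carry_out(plan=[1, 0.04, 0, 0, 0, 0, 0, 1, 0.04, 0, 0, 0, 0, 0])

```text
clock: 5.0
ee_pos: [420.4, 338.8, 88.6]
ee_rot: [0.534, 0.845, -0.002, 0.002]
force: [5.0, -8.6, 0.9]
finger_gap: 0.4
```

```bash
python3 -c "
from h import *
to([-81,70,88],25.35)"
```

```text
t 5.0 stage now [-81.25  69.43  88.63] F [ 0.84 -9.95  0.91] gap 0.4 az_y 25.42 tilt [ 0.001 -0.005 -1.   ]
target w [420.3 339.4  88. ] shift/25 [0.023 0.01  0.025]
turn [-0.06  0.26  0.07]
```

carry_out(plan=[1, -0.4, 0, 0, 0, 0, 0, 1, -0.9, 0, -1, 0, 0, 0, 1, -1.66, 0, -2.6, 0, 0, -10, 1, -1.66, 1.5, -2.6, 0, 0, -20, 1, -1.66, 3, -2.6, 0, 0, -30, 1, -1.66, 4.5, -2.6, 0, 0, -40, 1, -1.66, 6, -2.6, 0, 0, -50, 1, -1.66, 6.7, -2.6, 0, 0, -60, 1, -1.66, 6.7, -2.6, 0, 0, -70, 1, -1.66, 6.7, -2.6, 0, 0, -80, 1, -1.66, 6.7, -2.6, 0, 0, -90, 1, -1.66, 6.7, -2.6, 0, 0, -90])

```text
clock: 6.5
ee_pos: [588.4, 375.8, 153.5]
ee_rot: [-0.218, 0.976, 0.001, -0.0]
force: [-0.2, 0.2, 0.4]
finger_gap: 0.1
```

```bash
python3 -c "
from h import *
im=snap('scene','s3'); cv2.imwrite('pics/s3z.png',cv2.resize(im[100:240,225:385,::-1],None,fx=4,fy=4,interpolation=cv2.INTER_CUBIC))
im=snap('top','t3'); cv2.imwrite('pics/t3z.png',cv2.resize(im[130:260,235:375,::-1],None,fx=4.5,fy=4.5,interpolation=cv2.INTER_CUBIC))
for q in ['stop_left_knob','plate_long_front','plate_long_rear']:
  for n in ('scene','top'): print(n,q,[(w2s(r['point'],P).round(1),round(r['score'],2)) for r in spotter.mark_of(n,q)][:2])
to([86,28,72],115.35)
"
```

```text
scene stop_left_knob [(array([[-82.4,  90. , 105.6]]), 0.52)]
top stop_left_knob []
scene plate_long_front [(array([[-51.1,  30.3,  73.7]]), 0.77)]
top plate_long_front []
scene plate_long_rear []
top plate_long_rear []
t 6.9 stage now [ 86.5   30.46 153.8 ] F [-0.19  0.22  0.1 ] gap 0.6 az_y 115.3 tilt [-0.  0. -1.]
target w [589.2 372.9  72. ] shift/25 [ 0.02  -0.099  3.272]
turn [ 0.01  0.   -0.05]
```

View pics/s3z.png

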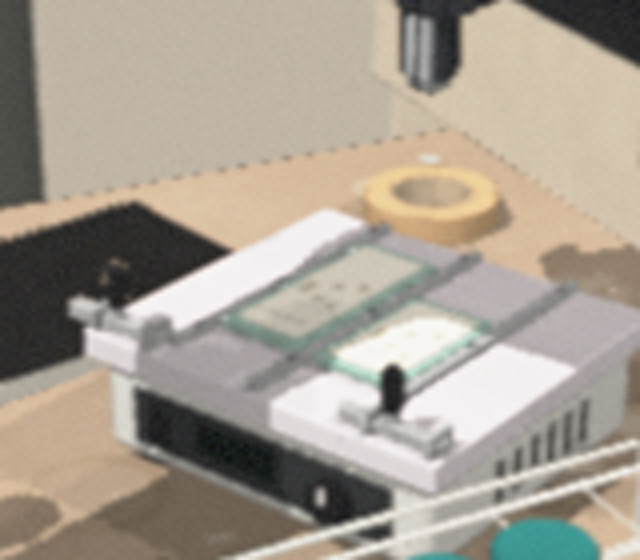

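View pics/t3z.png

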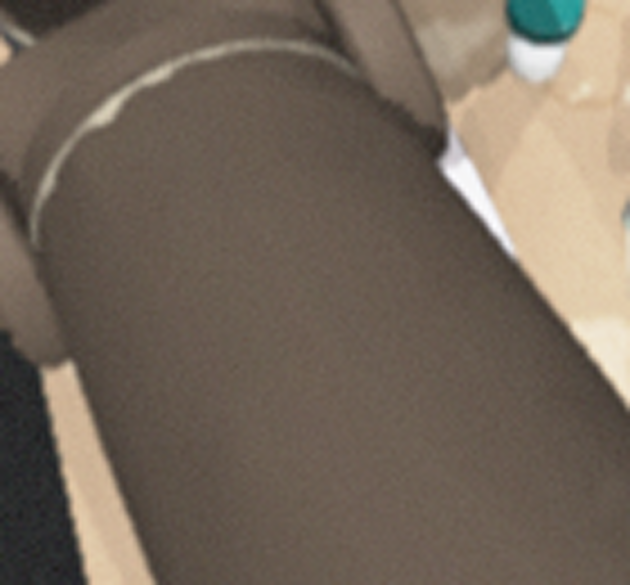

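carry_out(plan=[1, 0, -0.1, 1.5, 0, 0, 0, 1, 0, -0.1, 2.8, 0, 0, 0, 1, 0, -0.1, 3.24, 0, 0, 0, 1, 0, -0.1, 3.24, 0, 0, 0])

```text
clock: 7.4
ee_pos: [589.8, 373.1, 72.7]
ee_rot: [-0.219, 0.976, -0.0, -0.0]
force: [-0.3, 0.4, 0.5]
finger_gap: 0.2
```

```bash
python3 -c "
from h import *
im=snap('scene','s4'); cv2.imwrite('pics/s4z.png',cv2.resize(im[100:240,225:385,::-1],None,fx=4,fy=4,interpolation=cv2.INTER_CUBIC))
to([26,28,72.5],115.35)
"
```

```text
t 7.45 stage now [87.32 27.96 73.54] F [ 0.07  0.91 -0.3 ] gap -0.0 az_y 115.32 tilt [ 0.001  0.001 -1.   ]
target w [535.  347.2  72.5] shift/25 [2.453 0.    0.038]
turn [ 0.01  0.09 -0.03]
```

View pics/s4z.png

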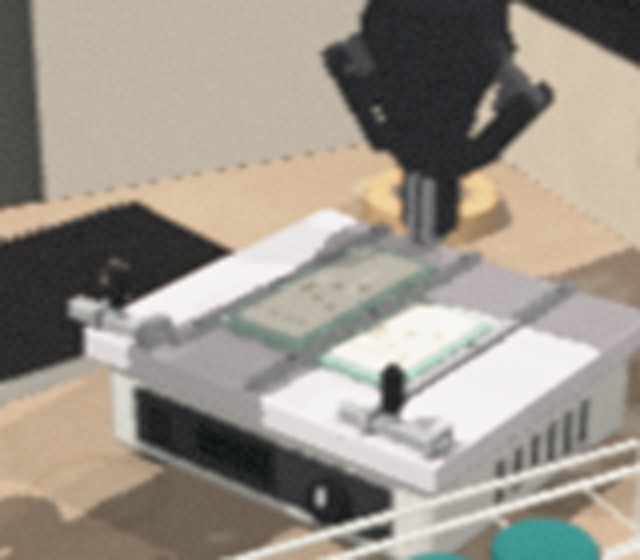

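carry_out(plan=[1, 0.2, 0, 0.02, 0, 0, 0, 1, 0.4, 0, 0.02, 0, 0, 0, 1, 0.6, 0, 0.02, 0, 0, 0, 1, 0.8, 0, 0.02, 0, 0, 0, 1, 1.0, 0, 0.02, 0, 0, 0, 1, 1.2, 0, 0.02, 0, 0, 0, 1, 1.4, 0, 0.02, 0, 0, 0, 1, 1.6, 0, 0.02, 0, 0, 0, 1, 1.8, 0, 0.02, 0, 0, 0, 1, 2.0, 0, 0.02, 0, 0, 0, 1, 2.2, 0, 0.02, 0, 0, 0, 1, 2.4, 0, 0.02, 0, 0, 0])

```text
clock: 8.95
ee_pos: [535.5, 347.4, 72.5]
ee_rot: [-0.219, 0.976, 0.0, 0.0]
force: [1.8, 0.1, 1.8]
finger_gap: 0.1
```

```bash
python3 -c "
from h import *
im=snap('scene','s5'); cv2.imwrite('pics/s5z.png',cv2.resize(im[100:240,225:385,::-1],None,fx=4,fy=4,interpolation=cv2.INTER_CUBIC))
for q in ['plate_long_front','plate_long_rear','plate_long','plate_short']:
  for n in ('scene',): print(n,q,[(w2s(r['point'],P).round(1),round(r['score'],2)) for r in spotter.mark_of(n,q)][:2])
to([6,28,72.5],115.35)
"
```

```text
scene plate_long_front [(array([[-98.3,  26.9,  72.1]]), 0.97)]
scene plate_long_rear [(array([[11.3, 29. , 72.6]]), 0.65)]
scene plate_long [(array([[-38.8,  26.1,  73.9]]), 0.88)]
scene plate_short [(array([[ -7.3, -35. ,  72.1]]), 0.66)]
t 9.2 stage now [26.09 27.91 72.27] F [0.26 0.25 2.96] gap 0.1 az_y 115.33 tilt [-0.001 -0.    -1.   ]
target w [516.9 338.7  72.5] shift/25 [ 0.804  0.003 -0.008]
turn [-0.   -0.06 -0.02]
```

View pics/s5z.png

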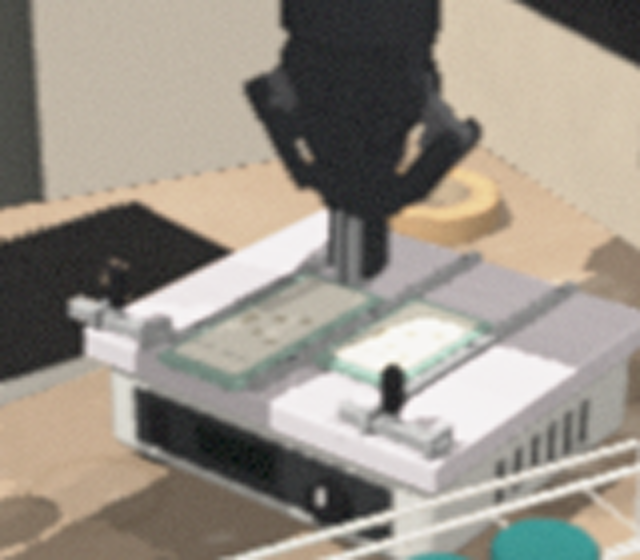

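carry_out(plan=[1, 0.2, 0, -0.02, 0, 0, 0, 1, 0.4, 0, -0.02, 0, 0, 0, 1, 0.55, 0, -0.02, 0, 0, 0, 1, 0.65, 0, -0.02, 0, 0, 0, 1, 0.7, 0, -0.02, 0, 0, 0, 1, 0.7, 0, -0.02, 0, 0, 0])

```text
clock: 9.95
ee_pos: [519.2, 339.6, 72.5]
ee_rot: [-0.219, 0.976, -0.0, -0.001]
force: [-0.2, 0.3, 0.9]
finger_gap: 0.1
```

```bash
python3 -c "
from h import *
im=snap('scene','s6'); cv2.imwrite('pics/s6z.png',cv2.resize(im[140:240,225:355,::-1],None,fx=6,fy=6,interpolation=cv2.INTER_CUBIC))
for q in ['plate_long_front','plate_long_rear','plate_long','plate_short']:
  for n in ('scene',): print(n,q,[(w2s(r['point'],P).round(1),round(r['score'],2)) for r in spotter.mark_of(n,q)][:2])
to([6,28,72.5],115.35)
"
```

```text
scene plate_long_front [(array([[-114.9,   28.9,   71.6]]), 0.68)]
scene plate_long_rear [(array([[-8.5, 28.5, 69.5]]), 0.97)]
scene plate_long []
scene plate_short [(array([[ -9.2, -35.3,  71.8]]), 0.91)]
t 10.2 stage now [ 8.78 27.9  72.59] F [ 1.06 -0.25 -0.23] gap -0.3 az_y 115.33 tilt [-0.001 -0.    -1.   ]
target w [516.9 338.7  72.5] shift/25 [0.111 0.004 0.004]
turn [-0.   -0.04 -0.02]
```

View pics/s6z.png

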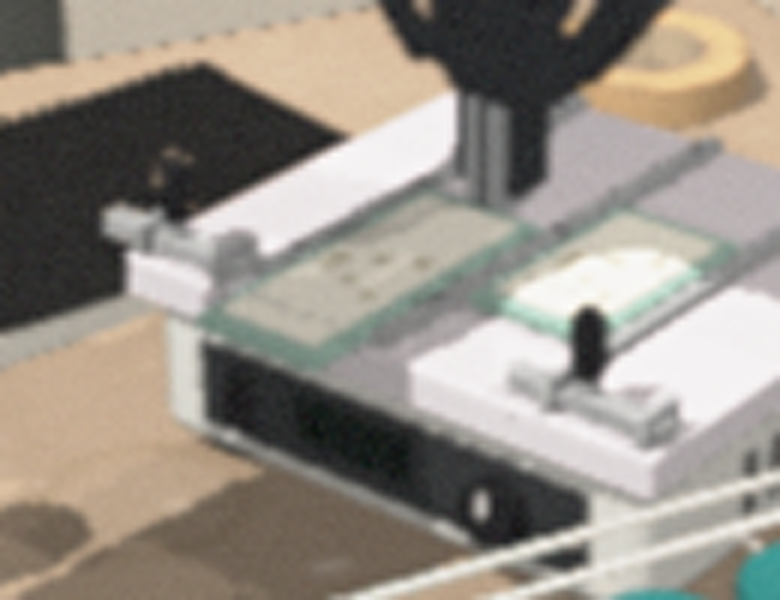

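```bash
python3 -c "
from h import *
f=lambda u,v,z:w2s(unproj('scene',((u+.5)/6-.5+225,(v+.5)/6-.5+140),z),P)[0].round(1)
print('front',f(202,312,75),f(318,358,75),'rear R',f(535,232,75))
print('deck edge',f(128,255,70),f(412,372,70),f(655,470,70), 'knob R',f(590,312,103.5))
"
```

```text
front [-109.9   49.    75. ] [-109.8    3.8   75. ] rear R [-6.4  4.5 75. ]
deck edge [-90.   99.3  70. ] [-92.4 -16.8  70. ] [ -93.4 -103.5   70. ] knob R [-81.7 -72.  103.5]
```

carry_out(plan=[1, -0.3, 0, 0, 0, 0, 0, 1, -1, 0, 0, 0, 0, 0, 1, -1, 0, -2, 0, 0, 0, 1, -1, 0, -4, 0, 0, 0, 1, -1, 2, -5, 0, 0, 0, 1, -1, 4, -5, 0, 0, 0, 1, -1, 6, -5, 0, 0, 0, 1, -1, 8, -5, 0, 0, 0, 1, -1, 10, -5, 0, 0, 0, 1, -1, 12, -5, 0, 0, 0, 1, -1, 12, -5, 0, 0, 0])

```text
clock: 11.58
ee_pos: [411.5, 625.4, 197.4]
ee_rot: [-0.222, 0.975, 0.001, 0.0]
force: [0.0, -0.6, -0.5]
finger_gap: 0.2
```

```bash
python3 -c "
from h import *
im=snap('top','t7'); cv2.imwrite('pics/t7z.png',cv2.resize(im[130:260,235:375,::-1],None,fx=4.5,fy=4.5,interpolation=cv2.INTER_CUBIC))
im=snap('scene','s7')
for q in ['plate_long_front','plate_long_rear','plate_short','stop_left_knob','stop_right_knob']:
  for n in ('scene','top'): print(n,q,[(w2s(r['point'],P).round(1),round(r['score'],2)) for r in spotter.mark_of(n,q)][:2])
to([6,28,72.5],115.35)
"
```

```text
scene plate_long_front [(array([[-116.6,   26.5,   75.5]]), 0.6)]
top plate_long_front [(array([[-109.7,   23.7,   72.7]]), 0.57)]
scene plate_long_rear [(array([[-4.6, 28.6, 70.2]]), 0.76)]
top plate_long_rear [(array([[-4. , 27.1, 69.5]]), 0.96)]
scene plate_short [(array([[ -9.4, -32.3,  71.3]]), 0.84), (array([[158.3, -95.6,  -2.9]]), 0.69)]
top plate_short [(array([[-11.6, -28.8,  68.1]]), 0.88)]
scene stop_left_knob [(array([[-57.3,  29.8,  71.8]]), 0.48), (array([[-80.4,  89.2, 104.2]]), 0.43)]
top stop_left_knob [(array([[-72.4,  88. , 106.1]]), 0.53)]
scene stop_right_knob [(array([[-76.8, -74. , 103.4]]), 0.46)]
top stop_right_knob [(array([[-83.1, -70.7, 102.3]]), 0.57), (array([[-55.7,  29.1,  69.7]]), 0.45)]
t 12.175 stage now [ 34.31 327.33 197.99] F [ 0.12 -1.57 -0.09] gap -0.0 az_y 115.29 tilt [ 0.  0. -1.]
target w [516.9 338.7  72.5] shift/25 [  1.12  -11.975   5.019]
turn [ 0.    0.01 -0.06]
```

View pics/t7z.png

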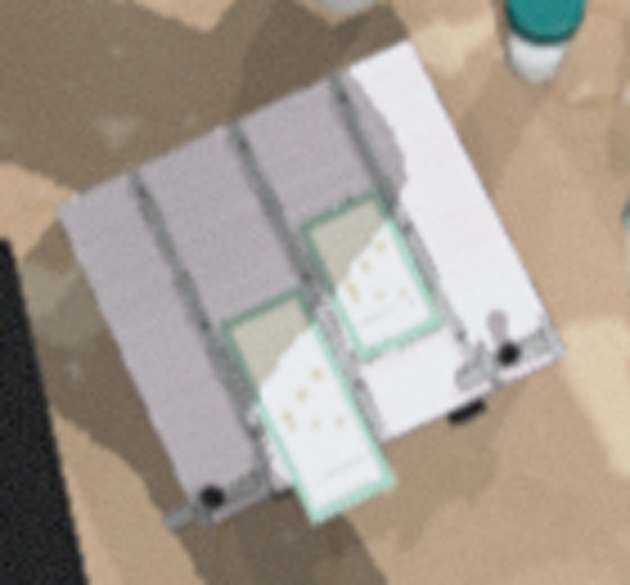

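```bash
python3 -c "
from h import *
f=lambda u,v,z:w2s(unproj('top',((u+.5)/4.5-.5+235,(v+.5)/4.5-.5+130),z),P)[0].round(1)
print('front',f(312,524,75),f(396,485,75),'rear',f(222,327,75),f(300,290,75))
print('deck front',f(205,522,70),f(563,352,70),f(440,412,70),'back',f(60,207,70),f(408,42,70))
print('knobs',f(212,496,103.5),f(509,353,103.5))
"
```

```text
front [-111.7   50.4   75. ] [-112.3    5.3   75. ] rear [-4.3 49.2 75. ] [-4.3  6.3 75. ]
deck front [-87.7  97.5  70. ] [-88.5 -97.9  70. ] [-88.9 -30.   70. ] back [88.4 97.5 70. ] [ 89.2 -98.4  70. ]
knobs [-81.3  86.4 103.5] [-81.1 -70.  103.5]
```

carry_out(plan=[1, 0, -2, 0, 0, 0, 0, 1, 0, -4, 0, 0, 0, 0, 1, 0, -6, 0, 0, 0, 0, 1, 0, -8, 0, 0, 0, 0, 1, 0, -10, 0, 0, 0, 0, 1, 0, -12, 0, 0, 0, 0, 1, 0, -12, 0, 0, 0, 0, 1, 0, -12, 2, 0, 0, 0, 1, 0, -12, 4, 0, 0, 0, 1, 0, -12, 5, 0, 0, 0, 1, 0, -12, 5, 0, 0, 0])

```text
clock: 13.55
ee_pos: [541.8, 351.6, 72.2]
ee_rot: [-0.22, 0.976, 0.0, -0.0]
force: [0.7, 0.5, 0.7]
finger_gap: -0.2
```

```bash
python3 -c "
from h import *
to([6.5,28,72.5],115.35)
"
```

```text
t 13.55 stage now [34.03 29.   72.22] F [0.82 0.18 0.73] gap -0.2 az_y 115.37 tilt [-0.001  0.    -1.   ]
target w [517.4 338.9  72.5] shift/25 [ 1.101 -0.039 -0.011]
turn [ 0.03 -0.03  0.02]
```

carry_out(plan=[1, 0.3, -0.03, 0, 0, 0, 0, 1, 0.6, -0.03, 0, 0, 0, 0, 1, 0.85, -0.03, 0, 0, 0, 0, 1, 0.95, -0.03, 0, 0, 0, 0, 1, 1.0, -0.03, 0, 0, 0, 0, 1, 1.05, -0.03, 0, 0, 0, 0, 1, 1.09, -0.03, 0, 0, 0, 0, 1, 1.09, -0.03, 0, 0, 0, 0])

```text
clock: 14.55
ee_pos: [518.4, 338.4, 73.0]
ee_rot: [-0.219, 0.976, 0.0, 0.0]
force: [1.4, 0.6, 0.0]
finger_gap: -0.0
```

carry_out(plan=[1, -0.3, 0, 0, 0, 0, 0, 1, -1, 0, 0, 0, 0, 0, 1, -1, 0, -2, 0, 0, 0, 1, -1, 0, -4, 0, 0, 0, 1, -1, 2, -5, 0, 0, 0, 1, -1, 4, -5, 0, 0, 0, 1, -1, 6, -5, 0, 0, 0, 1, -1, 8, -5, 0, 0, 0, 1, -1, 10, -5, 0, 0, 0, 1, -1, 12, -5, 0, 0, 0, 1, -1, 12, -5, 0, 0, 0])

```text
clock: 15.92
ee_pos: [409.6, 623.5, 197.1]
ee_rot: [-0.222, 0.975, 0.001, -0.0]
force: [0.5, 0.2, 0.8]
finger_gap: -0.1
```

```bash
python3 -c "
from h import *
im=snap('top','t8'); cv2.imwrite('pics/t8z.png',cv2.resize(im[130:260,235:375,::-1],None,fx=4.5,fy=4.5,interpolation=cv2.INTER_CUBIC))
im=snap('scene','s8')
for q in ['plate_long_front','plate_long_rear','plate_long']:
  for n in ('scene','top'): print(n,q,[(w2s(r['point'],P).round(1),round(r['score'],2)) for r in spotter.mark_of(n,q)][:2])
to([6,28,72.5],115.35)
"
```

```text
scene plate_long_front [(array([[-118.5,   25.6,   73. ]]), 0.72)]
top plate_long_front [(array([[-109.4,   23. ,   74.7]]), 0.78)]
scene plate_long_rear [(array([[-6.7, 28.1, 73.7]]), 0.73)]
top plate_long_rear [(array([[-5.5, 27.7, 69.2]]), 0.75)]
scene plate_long [(array([[-58.2,  26.7,  71.5]]), 0.93), (array([[ 2.9, -2.4,  2.1]]), 0.38)]
top plate_long [(array([[-57.9,  24. ,  66.8]]), 0.81)]
t 16.325 stage now [ 32.26 325.8  197.93] F [-0.57  0.23 -0.01] gap 0.2 az_y 115.24 tilt [ 0. -0. -1.]
target w [516.9 338.7  72.5] shift/25 [  1.027 -11.913   5.019]
turn [-0.01 -0.   -0.11]
```

View pics/t8z.png

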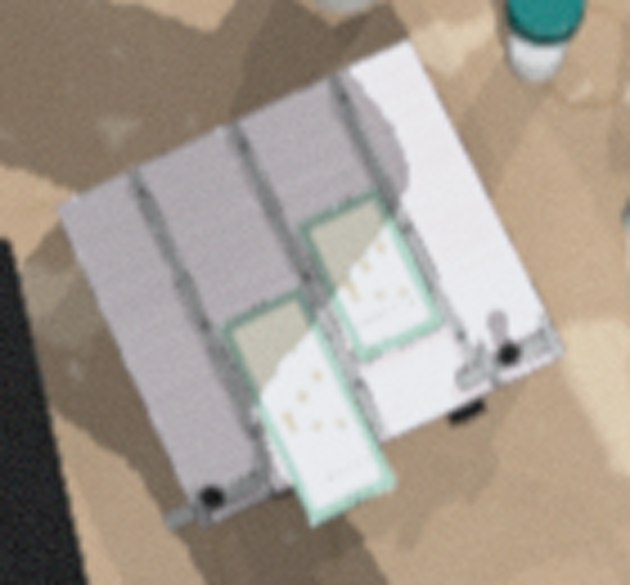

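View pics/s8.png

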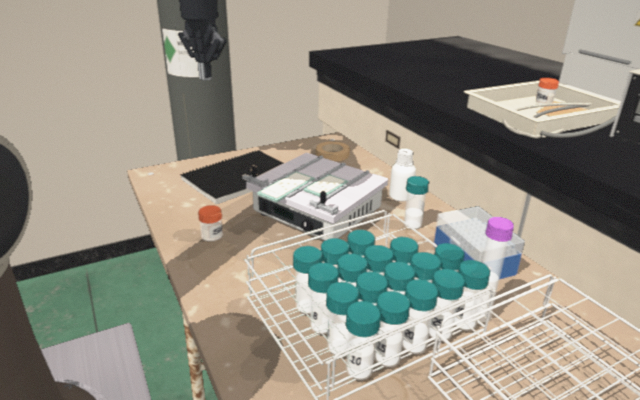

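```bash
python3 -c "
from h import *
print(workorder.sign_off())"
```

```text
the job is handed in; nothing more can be done
None
```

The longer plate, which was in the left lane, now overhangs the front edge of the stage by about 24 mm. I handed the job in at about 16 s on the robot's clock.

- **Stop bolt:** I pushed the left knob outward with the shut fingertips until it stopped moving and the force rose to about 10 N. The top camera then put the knob at y ≈ 86.4 mm in stage coordinates; fully drawn is 86.5 mm.
- **Plate:** I pushed it by its back end face, with the fingertips about 2.5 mm above the deck and behind the coating. After the first push I measured about 22–24 mm of overhang, so I backed off and pushed again, about 1.5–2 mm farther.
- **Final checks:** The finger position puts the overhang at about 24 mm. The networks disagreed on the front face: 28 mm from the scene camera and 19 mm from the top camera. Their rear-face readings gave 25–27 mm.
- **Everything else:** In the last pictures the shorter plate, the right stop and the three bystanders look unmoved, and the arm is clear of everything. The right knob measured y ≈ -70 mm (shut is -70.5 mm) in the picture taken just before the second push.
- **Force reading:** There was one brief upward force of about 3 N during the first push. It was gone after I raised the fingers about 1 mm, and I don't know what caused it.

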